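# Lay out the red baluster and hold the gold-leaf box ajar at its mark

## Robot

A 6-joint arm with a two-finger parallel gripper is mounted at the origin on the work surface. World frame = base frame: x ahead of the robot, y to its left, z up, the work surface at z = 0. Lengths are in mm, angles in rad, forces in N, time in s.
With the tool pointing down it reaches from about 350 to 975 mm from the base axis. Payload 7.1 kg.
Tool frame: the origin (TCP) lies between the finger pads, 19 mm behind the fingertips; this is the grasp point; z points along the fingers, y is the direction in which the jaws open and shut (so a half turn about z gives the same grasp; the last joint's range is limited). The gripper opens to 88 mm and grips with 3 to 60 N. Pads are 20 mm wide; open, the fingers measure 115 mm over their backs; the gripper's body (75 mm by 178 mm) begins 61 mm behind the grasp point.
Start: joints at [-1.191, 0.423, 1.63, -0, 1.089, -0.019], TCP at [242.711, -575.931, 241.375] pointing down, gripper open.
Joint ranges: [-3, 3], [-0.9, 2.11], [0.09, 2.58], [-1.31, 4.45], [0.11, 2.69], [-2.54, 2.54]. Speed limits (rad/s): [2.39, 2.39, 3.01, 3.14, 3.14, 3.14].

## Interface

Orientations are given as a rotation vector (axis times angle).
In Python, from workcell import ctrl, eyes, spotter gives the robot as it stands. The module is installed in compiled form; this text tells all that it offers.
- The arm moves only by the shell command python3 -m jog 'ROWS' [OPENING]. ROWS is JSON, a list of rows, each a list of 2 entries, a list of its own where there are three numbers: the shift along the tool's x, y, z in cm, then the turn, a rotation vector about the tool's x, y, z in degrees. A call has 1 to 8 rows; each row is the pose to reach, as a shift and turn from the pose measured when the call began, along the tool's axes at that moment; what a row does not reach only later rows make up. A row lasts 1/12 s, in which the tool goes at most 41.7 mm and 7.16 degrees, less where a joint would pass 70% of its speed; a pose out of reach is approached as far as the arm can. A call with a gripper value outside its range is refused whole. OPENING is the gripper command: -1 is fully open, 1 is shut, values between are in proportion, set as the call begins (- or left out, the last holds). The fingers move at their own pace and stop on an object; the grip force is fixed at half the most. Time passes only in rows, so rows that repeat a pose let the fingers close. It gives the time, the measured TCP pose, the force and the opening at its end, in the units of the state.
- ctrl.get_obs(): the state, without advancing time (a new reading comes with each control period).
- eyes.get_image(name): name is "scene" or "top" or "wrist"; returns the picture (384x512x3 uint8, blue, green, red); there is no depth.
- eyes.get_calibration(name): a dict with "fx", "fy", "cx", "cy" (pixels), "k1" (the pictures are not rectified: a ray, as slopes to the right and down, at radius r is drawn at 1 + k1 r^2 times it, then the intrinsics apply), "R" (3x3) and "t" (3): a world point X has camera coordinates R X + t. Camera axes: x right, y down, z forward; pixel columns grow to the right and rows downward; lengths in mm; the calibration is good to about 2 mm. A picture is of the moment at which its call begins: read the wrist's pose just before it. get_calibration takes no time and is no camera call; for the wrist camera it gives the pose at the moment of the call.
- ctrl.close_job(): hands the job in, once; it reports no verdict.
Trained networks look in the newest picture that a camera, given by its name, has taken for a name from the list of things; names that differ only in an ending like _2 or _b are one class to them, and where a whole thing is asked for, a point or a joint stands for the part that bears it (a point fixed in the world has none). Each returns a list of dicts, best first, with "confidence" (0 to 1); they miss things now and then, are a little off and sometimes report something else, mostly with a low value. They report only what shows in the picture. A call takes as long as a camera call. They do not tell look-alikes from the thing itself.
- spotter.spot_in(camera, query): "point" ([x, y, z] in mm, in world coordinates, good to about 4 mm: the middle of the surface that is visible of it).
- spotter.cut_out(camera, query): "pixels" (384x512 bool, what is visible of it).
The state is a dict: "t": time; "qpos": joint angles; "qvel": joint speeds; "joint_torque": joint torques, N m; "ee_pos": TCP position; "orientation": TCP orientation; "ft_force": force on the tool from outside, world axes, zero at the start; "moment": the same for the moment, N m; "width": finger opening in mm.
Only numpy, scipy, OpenCV 4.12 (cv2) and the standard library are available. Lean on these libraries where they do the work, as an engineer would, in place of code of your own. Each camera call takes 0.05 s, during which the arm holds its last target.

## Task

Get a baluster ready for gilding: take the red one out of the crate and lay it flat in the felt-lined rest, without dropping it, and let go of it. Then lift the sprung lid of the gold-leaf box by its brass bar handle until the lid lies level with the yellow mark arms, without opening it well past them, and finish while still holding it there, because it springs shut if let go. Leave the other balusters in the crate, and do not disturb the jar, the brush, the pumpkin ornament or the setting of the yellow mark.

Things in the scene. Friction and masses are not known exactly. Their poses are not given: they have to be found in the camera images.
- red_baluster: turned wooden baluster, painted red, 90 mm long, lying flat: a square middle block 36 mm long, 24 mm wide and 24 mm high between two slimmer round ends (diameter up to 20 mm). Origin: centre of the underside of the block; x along its length, z up. The piece to be gilded, about 50 g (35 to 70 g), loose in the crate in any of its four places.
- black_baluster: turned wooden baluster, black, 90 mm long, lying flat: a square middle block 36 mm long, 24 mm wide and 24 mm high between two slimmer round ends (diameter up to 20 mm). Origin: centre of the underside of the block; x along its length, z up. Loose in the crate; stays there.
- gold_baluster: turned wooden baluster, gold, 90 mm long, lying flat: a square middle block 36 mm long, 24 mm wide and 24 mm high between two slimmer round ends (diameter up to 20 mm). Origin: centre of the underside of the block; x along its length, z up. Loose in the crate; stays there.
- grey_baluster: turned wooden baluster, grey, 90 mm long, lying flat: a square middle block 36 mm long, 24 mm wide and 24 mm high between two slimmer round ends (diameter up to 20 mm). Origin: centre of the underside of the block; x along its length, z up. Loose in the crate; stays there.
- crate: open pale wooden crate, 240 x 180 mm and 45 mm high, walls and floor 5 mm thick, fixed. Origin: centre of the underside; x along its 240 mm side. The four balusters lie in it in two rows, roughly along x, centres about 110 mm apart in x and 72 mm in y.
- rest: low dark wooden tray with a blue felt floor, 140 x 96 mm outside, 128 x 84 mm inside, fixed. Origin: centre of the underside; x along its 140 mm side, z up. The felt lies 6 mm and the rim 12 mm above the underside.
- leaf_box: black gold-leaf box with red trim, 170 mm deep (x), 200 mm wide (y), 80 mm high plus the 8 mm thick red lid on top, fixed. Origin: centre of the underside; its front faces -x (the robot), the hinge is along the far (+x) top edge.
- lid_angle (a joint): angle of the red sprung lid (170 x 200 x 8 mm): 0 closed, growing to 1.3 rad as its front edge rises. A spring and its weight press it shut: lifting at the handle takes about 4 N at first and about 6 N at 0.85 rad; it snaps shut when released.
- leaf_lid: the red sprung lid with its handle, 0.24 to 0.36 kg. Origin: on the hinge axis at its middle, 84 mm above the table; the axis runs along the box's y and lies in the lid's mid-thickness. Axes turn with the lid: x points from its front edge to the hinge.
- lid_handle (a point): brass bar handle on the lid: a round bar 10 mm in diameter and 90 mm long, parallel to the hinge (y), on a post at each end. Origin: the bar's centre, 150 mm in front of the hinge axis and 44 mm above the lid's mid-plane (40 mm of free room under the bar's centreline); when shut it is 128 mm above the table. Its axes turn with the lid: x points from the front edge to the hinge.
- mark (a joint): angle of the yellow mark, on the same scale as the lid angle (the lid is at the mark when both are equal); 0.45 to 0.85 rad, held by friction. Two thin flat yellow arms, one just outside each side edge of the lid, turning about the lid's hinge axis as one piece. Not to be moved.
- mark_tip (a point): midway between the round yellow ends (18 mm discs) of the two mark arms, 120 mm from the hinge axis (50 mm short of the lid's front edge); the arms' ends lie 109 mm either side of it. x axis points along the arms to the hinge.
- jar: black lacquer jar with a plain white label band, diameter 66 mm, 85 mm high, bystander. Origin: centre of the underside.
- brush: gilder's brush about 190 mm long, lying on the table, bystander. Origin: underside, along its length.
- pumpkin: red pumpkin-shaped ornament, diameter 90 mm, 70 mm high, bystander. Origin: centre of the underside.
Things that resemble listed ones, but are neither listed nor needed, are in the scene too. Of the things that look like the gold_baluster, the largest one is meant.

How it is judged (in metres and radians):
On the way, in this order (a step that is already met when the one before it is completed fails the run):
1. the red baluster lies flat in the rest and is released (x of red_baluster in the frame of rest between -0.05 and 0.05 m and y of red_baluster in the frame of rest between -0.035 and 0.035 m and z of red_baluster in the frame of rest between 0.002 and 0.01 m and angle between red_baluster's own z axis and vertical below 0.12 rad and linear speed of red_baluster below 0.03 m/s and contact force between the fingers and red_baluster below 0.05 N), for 0.3 s.
2. the lid is held by its handle at the mark (angle between the x axis of lid_handle and the x axis of mark_tip, either way round below 0.07 rad and value of joint lid_angle above 0.3 rad and velocity of joint lid_angle between -0.1 and 0.1 rad/s and contact force between the fingers and leaf_lid above 1 N and distance between the grasp point and lid_handle below 0.05 m), for 0.3 s.
At the end, for the whole second after the job is handed in: Lid held still by the fingers at its handle (over 1 N, TCP within 50 mm, under 0.1 rad/s) within 0.07 rad (4 deg) of the yellow mark; red baluster released, flat and at rest on the felt inside the rim (centre within 50 x 35 mm of its middle); other balusters in the crate, untouched by the fingers (all of step 1 and all of step 2 and x of black_baluster in the frame of crate between -0.12 and 0.12 m and y of black_baluster in the frame of crate between -0.09 and 0.09 m and z of each of black_baluster, gold_baluster, grey_baluster in the frame of crate below 0.04 m and contact force between the fingers and black_baluster below 0.05 N and x of gold_baluster in the frame of crate between -0.12 and 0.12 m and y of gold_baluster in the frame of crate between -0.09 and 0.09 m and contact force between the fingers and gold_baluster below 0.05 N and x of grey_baluster in the frame of crate between -0.12 and 0.12 m and y of grey_baluster in the frame of crate between -0.09 and 0.09 m and contact force between the fingers and grey_baluster below 0.05 N); the arm keeps its last pose, push and grip.
It fails at once if the red baluster is dropped (falls freely at over 0.7 m/s) (linear speed of red_baluster above 0.7 m/s and contact force between anything else and red_baluster below 0.02 N).
It fails at once if the lid is opened well past the mark (by more than about 0.17 rad) (angle between the x axis of lid_handle and the x axis of mark_tip, either way round above 0.17 rad and z of lid_handle in the frame of mark_tip above 0.06 m).
It fails at once if the yellow mark is moved by more than 8 mm (distance of mark_tip from where it was at the start of the episode above 0.008 m).
It fails at once if the jar, brush or pumpkin is moved by more than 30 mm (distance of any of jar, brush, pumpkin from where it was at the start of the episode above 0.03 m).
It also fails if it takes over 61 s, if anything falls off the work surface, if the arm or the gripper's body presses on something with over 40 N, if the wrist force passes 120 N, or if a joint passes its speed limit or range.

## Working session

There is one attempt and no reset: what is moved stays moved. The work goes in short steps, Python scripts to look and compute and a shell command to move; the robot and the scene stay as the last step left them, time stands still between calls to the robot, and variables do not carry over. Pictures are saved under pics/ and viewed, and the job is handed in when it is done.

```bash
mkdir -p pics; cat > h.py <<'E'
from workcell import ctrl, eyes, spotter
import numpy as np, cv2
from scipy.spatial.transform import Rotation as Ro
def snap(n,f):
    im=eyes.get_image(n); cv2.imwrite('pics/'+f,im); return im
def ray(cal,u,v):
    x=(u-cal['cx'])/cal['fx']; y=(v-cal['cy'])/cal['fy']
    rd=np.hypot(x,y); r=rd
    for _ in range(20): r=rd/(1+cal['k1']*r*r)
    s=r/rd if rd>0 else 1
    d=np.array([x*s,y*s,1]); R=np.array(cal['R']);t=np.array(cal['t'])
    return -R.T@t, R.T@d
def onz(cal,u,v,z):
    o,d=ray(cal,u,v); return o+d*(z-o[2])/d[2]
def proj(cal,X):
    c=np.array(cal['R'])@np.array(X)+np.array(cal['t']); x,y=c[:2]/c[2]; k=1+cal['k1']*(x*x+y*y)
    return np.array([cal['fx']*x*k+cal['cx'],cal['fy']*y*k+cal['cy']])
E
python3 - <<'E'
from h import *
o=ctrl.get_obs(); print(o)
snap('scene','s0.png');snap('top','t0.png')
for c in('scene','top'):
    k=eyes.get_calibration(c);print(c,k)
E
```

```text
{'t': 0.0, 'qpos': array([-1.19100015e+00,  4.23858390e-01,  1.63068504e+00, -5.65343005e-05,
        1.08860536e+00, -1.89995410e-02]), 'qvel': array([ 0.00131439,  0.00010563,  0.00031035,  0.00093117, -0.00018734,
        0.00226959]), 'joint_torque': array([ 3.66068844e-04, -5.44633734e+01, -2.73669434e+01,  6.43215235e-02,
        2.27039790e-02, -1.30974768e-04]), 'ee_pos': array([ 242.50665456, -575.45808327,  240.59267207]), 'orientation': array([-3.07784527e+00, -6.22022970e-01,  5.15692942e-04]), 'ft_force': array([-0.16851701,  0.08113033, -1.13396906]), 'moment': array([0.02871426, 0.02982242, 0.03180621]), 'width': 87.87226783457076}
scene {'fx': 416.92538919107074, 'fy': 416.92538919107074, 'cx': 256.5664130261228, 'cy': 191.5274838544661, 'k1': -0.1555492896926828, 'R': array([[-0.67930014,  0.73375132, -0.01266155],
       [ 0.50594928,  0.45576628, -0.73231989],
       [-0.53156998, -0.50387111, -0.68084305]]), 't': array([ 343.99344517, -298.96824649, 1483.80135512])}
top {'fx': 401.49553491091245, 'fy': 401.49553491091245, 'cx': 257.62692340247503, 'cy': 188.17562207760864, 'k1': -0.09297132367101443, 'R': array([[ 0.02281844, -0.99973899,  0.00113056],
       [-0.98981493, -0.02275084, -0.14053042],
       [ 0.14051946,  0.00208764, -0.99007572]]), 't': array([ 86.97701809, 633.21302897, 973.90314626])}
```

View pics/s0.png

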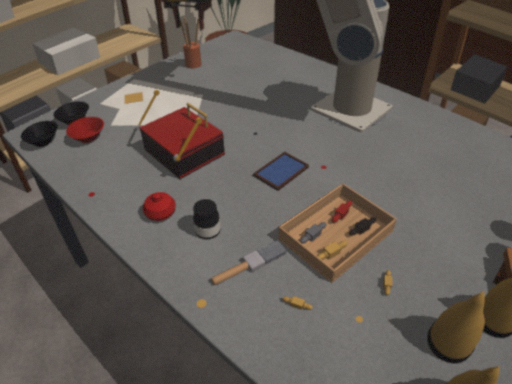

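View pics/t0.png

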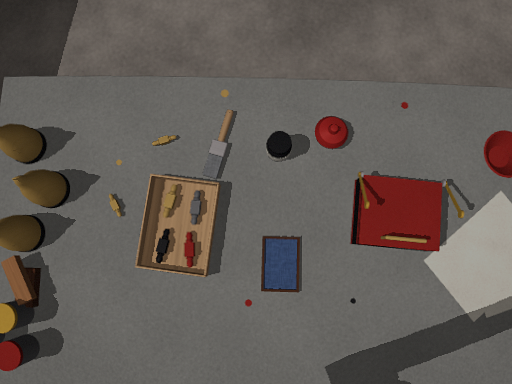

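```bash
python3 - <<'E'
from h import *
np.set_printoptions(precision=1,suppress=True)
for c in('top','scene'):
  for q in('red_baluster','rest','lid_handle','mark_tip','jar','crate','leaf_box','pumpkin','brush'):
    print(c,q,[(np.array(d['point']),round(d['confidence'],2)) for d in spotter.spot_in(c,q)][:4])
ok=eyes.get_calibration('top')
for q in('red_baluster','rest','crate','leaf_lid','mark_tip'):
  r=spotter.cut_out('top',q)
  for d in r[:3]:
    m=d['pixels'].astype(np.uint8); cs,_=cv2.findContours(m,0,1)
    if not cs: continue
    c=max(cs,key=cv2.contourArea); print(q,round(d['confidence'],2),m.sum(),cv2.boundingRect(c),cv2.minAreaRect(c))
print(ctrl.get_obs()['t'])
E
```

```text
top red_baluster [(array([474.2, 271.8,  26.7]), 0.65)]
top rest [(array([436. ,  41.2,   3.5]), 0.59)]
top lid_handle [(array([ 575.1, -250.3,   87.8]), 0.98)]
top mark_tip [(array([ 596. , -354. ,  148.8]), 0.65), (array([582.6, 261.9,  24.1]), 0.36)]
top jar [(array([730.4,  49.7,  84.4]), 0.85)]
top crate [(array([533.8, 308.6,   5.7]), 0.92)]
top leaf_box [(array([ 576.8, -240.7,   85. ]), 0.82)]
top pumpkin [(array([775.2, -86.9,  49.6]), 0.63), (array([ 571.5, -243.9,   86.7]), 0.44)]
top brush [(array([733.4, 207.3,  19.8]), 0.59), (array([ 567.5, -245.1,   90. ]), 0.51), (array([ 597.1, -355.2,  145.6]), 0.36), (array([581.4, 260.2,  24.4]), 0.29)]
scene red_baluster [(array([478.5, 275.5,  29.8]), 0.55)]
scene rest [(array([443. ,  42.6,  12.7]), 0.9), (array([ 599.9, -207.9,   84.4]), 0.5)]
scene lid_handle [(array([ 578.5, -244.4,   85.9]), 0.77)]
scene mark_tip [(array([ 611.7, -145.2,  132.4]), 0.49)]
scene jar [(array([757. ,  65.8,  60.6]), 0.9)]
scene crate [(array([535.5, 301.3,   6.5]), 0.74), (array([754.8,  65.1,  64.3]), 0.6)]
scene leaf_box [(array([ 595.8, -20
[... 268 characters left out ...]
rest 0.92 2025 (261, 237, 39, 55) ((280.0, 264.0), (54.0, 38.0), 90.0)
crate 0.87 5848 (135, 174, 85, 103) ((177.4399871826172, 224.91998291015625), (74.95332336425781, 95.60084533691406), 8.13010311126709)
leaf_lid 0.7 5523 (358, 175, 84, 76) ((400.4524841308594, 213.13394165039062), (81.94485473632812, 71.20003509521484), 4.289153575897217)
leaf_lid 0.46 646 (266, 130, 27, 31) ((279.0, 145.0), (26.0, 30.0), 0.0)
mark_tip 0.64 234 (453, 199, 12, 19) ((456.8600158691406, 208.47999572753906), (19.800003051757812, 7.200000762939453), 53.13010025024414)
mark_tip 0.31 6383 (351, 171, 114, 80) ((408.03387451171875, 212.52767944335938), (111.88343811035156, 73.72314453125), 5.572197437286377)
1.25
```

```bash
python3 - <<'E'
import cv2,numpy as np
t=cv2.imread('pics/t0.png');s=cv2.imread('pics/s0.png')
def z(im,x,y,w,h,f,n):
    c=im[y:y+h,x:x+w];cv2.imwrite('pics/'+n,cv2.resize(c,None,fx=f,fy=f,interpolation=cv2.INTER_CUBIC))
z(t,340,165,130,90,6,'t0box.png')
z(t,130,170,95,100,6,'t0crate.png')
z(s,130,80,110,100,6,'s0box.png')
E
```

```text
(no output)
```

View pics/t0box.png

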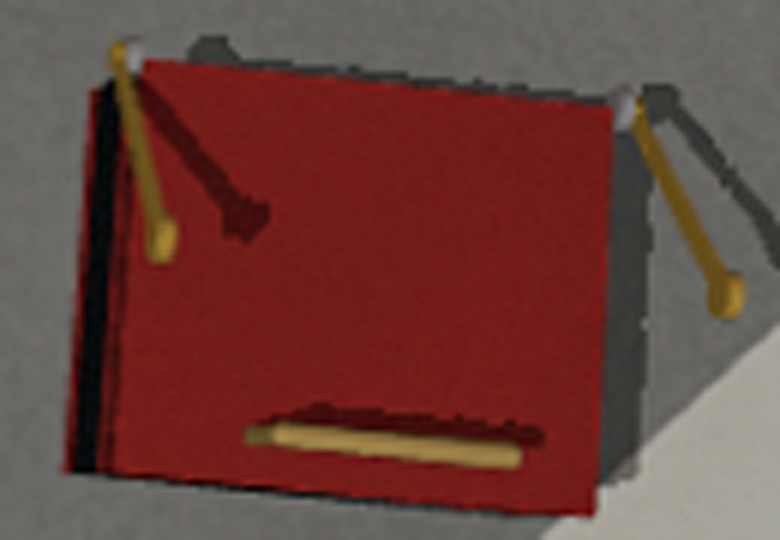

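View pics/t0crate.png

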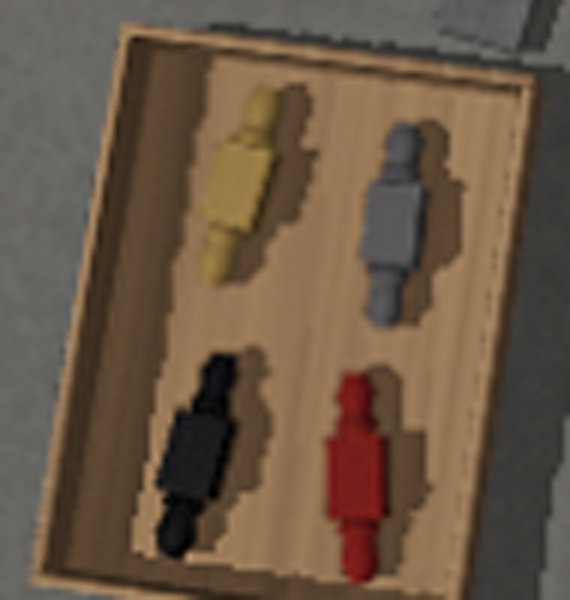

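View pics/s0box.png

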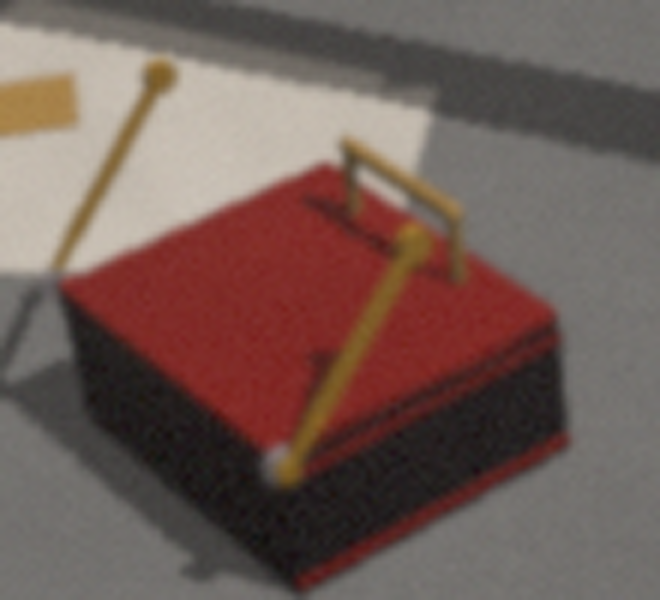

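```bash
cat > fit.py <<'E'
from h import *
from scipy.optimize import least_squares
np.set_printoptions(precision=2,suppress=True)
T=eyes.get_calibration('top');S=eyes.get_calibration('scene')
ft=lambda u,v:np.array([340+(u+.5)/6-.5,165+(v+.5)/6-.5])
fs=lambda u,v:np.array([130+(u+.5)/6-.5,80+(v+.5)/6-.5])
L=[((0,100,4),T,ft(140,62)),((0,-100,4),T,ft(614,105)),((-170,100,4),T,ft(112,473)),((-170,-100,4),T,ft(595,515)),
((-150,45,44),T,ft(275,432)),((-150,-45,44),T,ft(520,456)),
((0,-100,4),S,fs(62,285)),((-170,-100,4),S,fs(325,163)),((-170,100,4),S,fs(557,310)),((-150,-45,44),S,fs(348,146)),((-150,45,44),S,fs(462,212))]
M=[(109,T,ft(163,240)),(-109,T,ft(727,296)),(-109,S,fs(160,75)),(109,S,fs(412,241))]
def W(p,P):
    c,s=np.cos(p[2]),np.sin(p[2]); return np.array([p[0]+c*P[0]-s*P[1],p[1]+s*P[0]+c*P[1],84+P[2]])
def f(p):
    r=[proj(c,W(p,P))-uv for P,c,uv in L]
    r+=[proj(c,W(p,(-120*np.cos(p[3]),y,120*np.sin(p[3]))))-uv for y,c,uv in M]
    return np.concatenate(r)
r=least_squares(f,[640,-250,0,.6]);p=r.x
print(p,'\n',r.fun.reshape(-1,2)); 
print('handle',W(p,(-150,0,44)),'cov sd',np.sqrt(np.diag(np.linalg.inv(r.jac.T@r.jac))))
m=p[3]
for d in (0,.2,.4,m): print(d,W(p,(-150*np.cos(d)-44*np.sin(d)*1*-1,0,150*np.sin(d)+44*np.cos(d))))
fc=lambda u,v:(130+(u+.5)/6-.5,170+(v+.5)/6-.5)
a=onz(T,*fc(355,375),17);b=onz(T,*fc(358,578),17);print('red ends',a,b,(a+b)/2,np.degrees(np.arctan2(*(a-b)[1::-1])))
print('block',onz(T,*fc(356,475),29))
for q in[(262,237),(300,237),(300,291),(262,291)]: print('rest',onz(T,*q,12))
E
python3 fit.py
```

```text
[ 657.44 -256.56   -0.08    0.8 ] 
 [[ 0.15 -0.5 ]
 [ 0.05  0.33]
 [ 0.36  0.47]
 [ 0.58  0.82]
 [ 1.47  0.74]
 [-1.65  0.22]
 [-0.69  0.24]
 [ 0.48 -0.29]
 [ 0.7   0.22]
 [ 0.04  0.4 ]
 [-1.3   0.55]
 [-0.32 -0.34]
 [ 0.03 -0.52]
 [-0.12  0.74]
 [ 0.48  0.88]]
handle [ 507.86 -245.24  128.  ] cov sd [0.78 1.05 0.01 0.01]
0 [ 507.86 -245.24  128.  ]
0.2 [ 519.56 -246.13  156.92]
0.4 [ 536.76 -247.43  182.94]
0.8043264998028137 [ 585.3  -251.1   222.57]
red ends [516.69 276.29  17.  ] [430.65 271.38  17.  ] [473.67 273.84  17.  ] 3.262189604387445
block [474.29 272.01  29.  ]
rest [508.84  87.35  12.  ]
rest [510.95 -10.72  12.  ]
rest [373.89 -12.33  12.  ]
rest [371.97  84.38  12.  ]
```

```bash
cat > to.py <<'E'
import sys; from h import *
# usage: to.py x y z heading_deg(tool y) [tilt deg about tool x]
np.set_printoptions(precision=2,suppress=True)
x,y,z,h=map(float,sys.argv[1:5]); tl=float(sys.argv[5]) if len(sys.argv)>5 else 0
o=ctrl.get_obs(); R=Ro.from_rotvec(o['orientation']); 
a=np.radians(h); Y=np.array([np.cos(a),np.sin(a),0]);Z=np.array([0,0,-1.]);X=np.cross(Y,Z)
G=Ro.from_matrix(np.c_[X,Y,Z])*Ro.from_euler('x',tl,degrees=True)
print('t',o['t'],'pos',o['ee_pos'],'shift cm',R.inv().apply(np.array([x,y,z])-o['ee_pos'])/10,'turn deg',np.degrees((R.inv()*G).as_rotvec()),'w',o['width'],'f',o['ft_force'])
E
python3 to.py 400 -250 300 -20
```

```text
t 1.25 pos [ 242.72 -575.92  241.37] shift cm [ 27.15 -23.93  -5.86] turn deg [ -0.    -0.   -47.15] w 87.52509101881974 f [-0.69 -0.24 -0.27]
```

```bash
python3 -m jog '[[[10,-9,-5.9],[0,0,-15]],[[27.15,-23.9,-5.9],[0,0,-47.1]],[[27.15,-23.9,-5.9],[0,0,-47.1]],[[27.15,-23.9,-5.9],[0,0,-47.1]],[[27.15,-23.9,-5.9],[0,0,-47.1]],[[27.15,-23.9,-5.9],[0,0,-47.1]],[[27.15,-23.9,-5.9],[0,0,-47.1]],[[27.15,-23.9,-5.9],[0,0,-47.1]]]' -0.1
python3 to.py 455 60 300 35
```

```text
t: 1.92
ee_pos: [385.5, -279.3, 296.4]
orientation: [2.57, 1.805, 0.0]
ft_force: [1.0, -0.1, 0.4]
width: 48.3
t 1.9167 pos [ 385.52 -279.34  296.38] shift cm [34.28 -4.98 -0.37] turn deg [  0.03   0.02 -54.84] w 48.31375063111588 f [ 0.97 -0.13  0.4 ]
```

```bash
python3 -m jog '[[[34.3,-5,-0.4],[0,0,-54.8]],[[34.3,-5,-0.4],[0,0,-54.8]],[[34.3,-5,-0.4],[0,0,-54.8]],[[34.3,-5,-0.4],[0,0,-54.8]],[[34.3,-5,-0.4],[0,0,-54.8]],[[34.3,-5,-0.4],[0,0,-54.8]],[[34.3,-5,-0.4],[0,0,-54.8]],[[34.3,-5,-0.4],[0,0,-54.8]]]'
python3 to.py 474 272 180 93.3
```

```text
t: 2.58
ee_pos: [451.8, 47.5, 300.5]
orientation: [1.442, 2.789, 0.001]
ft_force: [0.5, -0.9, -0.1]
width: 48.2
t 2.5833 pos [451.85  47.53 300.54] shift cm [17.05 14.78 12.05] turn deg [  0.02   0.09 -57.97] w 48.23168617184441 f [ 0.47 -0.95 -0.1 ]
```

```bash
python3 -m jog '[[[17,14.8,12],[0,0,-58]],[[17,14.8,12],[0,0,-58]],[[17,14.8,12],[0,0,-58]],[[17,14.8,12],[0,0,-58]],[[17,14.8,12],[0,0,-58]],[[17,14.8,12],[0,0,-58]],[[17,14.8,12],[0,0,-58]],[[17,14.8,12],[0,0,-58]]]'
python3 - <<'E'
from h import *
np.set_printoptions(precision=2,suppress=True)
o=ctrl.get_obs();k=eyes.get_calibration('wrist');im=snap('wrist','w1.png');snap('top','t1.png')
print(o['ee_pos'],o['orientation'])
for d in spotter.spot_in('wrist','red_baluster'):print(d)
for d in spotter.cut_out('wrist','red_baluster')[:2]:
  m=d['pixels'].astype(np.uint8);c=max(cv2.findContours(m,0,1)[0],key=cv2.contourArea)
  r=cv2.minAreaRect(c);print(d['confidence'],m.sum(),r)
  ys,xs=np.nonzero(m);print(onz(k,xs.mean(),ys.mean(),20))
  P=np.array([onz(k,x,y,20)[:2] for x,y in zip(xs,ys)][::5]);w,v=np.linalg.eigh(np.cov(P.T));v=v[:,1];print('ang',np.degrees(np.arctan2(v[1],v[0])))
E
```

```text
t: 3.25
ee_pos: [473.7, 274.0, 178.6]
orientation: [0.077, -3.14, 0.002]
ft_force: [0.3, -0.3, 1.2]
width: 48.3
[473.68 274.05 178.58] [ 0.08 -3.14  0.  ]
{'point': [465.1, 271.4, 28.4], 'confidence': 0.8}
0.87 1540 ((254.0, 180.5), (85.0, 22.0), 90.0)
[471.41 274.16  20.  ]
ang -176.92256694777285
```

View pics/w1.png

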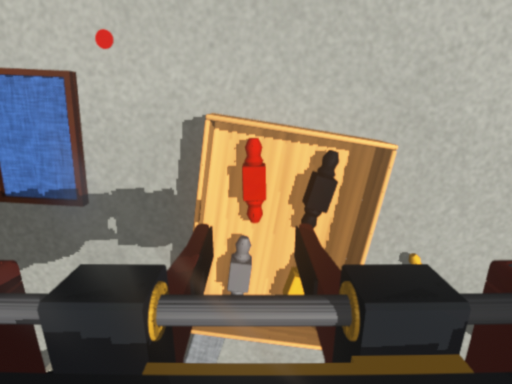

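```bash
python3 to.py 473 273 27 93.2
```

```text
t 3.45 pos [474.49 271.68 180.62] shift cm [ 0.17  0.14 15.36] turn deg [-0.02  0.09 -1.18] w 48.51581962592306 f [-0.23 -0.57  0.78]
```

```bash
python3 -m jog '[[[0.1,0,3],[0,0,-1]],[[0.1,0,6],[0,0,-1]],[[0.1,0,9],[0,0,-1]],[[0.1,0,11],[0,0,-1]],[[0.1,0,12],[0,0,-1]],[[0.1,0,12],[0,0,-1]]]'
python3 - <<'E'
from h import *
for _ in range(3): print(ctrl.get_obs()['ee_pos'])
snap('wrist','w2.png')
E
python3 to.py 473 273 27 93.2
```

```text
t: 3.95
ee_pos: [472.9, 270.5, 59.1]
orientation: [0.078, -3.139, 0.003]
ft_force: [0.0, -0.1, 0.5]
width: 48.1
[472.86045332 270.5244793   59.14325569]
[472.86045332 270.5244793   59.14325569]
[472.86045332 270.5244793   59.14325569]
t 4.0 pos [473.63 271.06  60.45] shift cm [0.06 0.2  3.34] turn deg [-0.05  0.03 -0.32] w 47.97375954422218 f [ 0.15  0.62 -0.46]
```

View pics/w2.png

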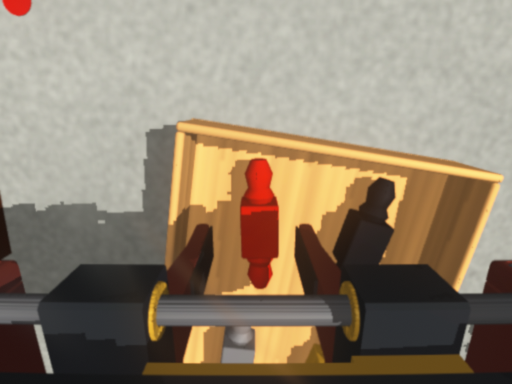

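```bash
python3 -m jog '[[[0,0.2,1],[0,0,0]],[[0,0.2,2],[0,0,0]],[[0,0.2,3],[0,0,0]],[[0,0.2,3.3],[0,0,0]],[[0,0.2,3.3],[0,0,0]],[[0,0.2,3.3],[0,0,0]]]'
python3 to.py 473 273 27 93.2
python3 - <<'E'
from h import *
snap('wrist','w3.png')
E
```

```text
t: 4.5
ee_pos: [473.4, 273.0, 27.3]
orientation: [-0.079, 3.14, -0.002]
ft_force: [-0.4, 0.6, -0.1]
width: 48.4
t 4.5 pos [473.43 273.    27.28] shift cm [0.04 0.   0.03] turn deg [-0.06  0.01 -0.33] w 48.35859432273024 f [-0.39  0.61 -0.05]
```

View pics/w3.png

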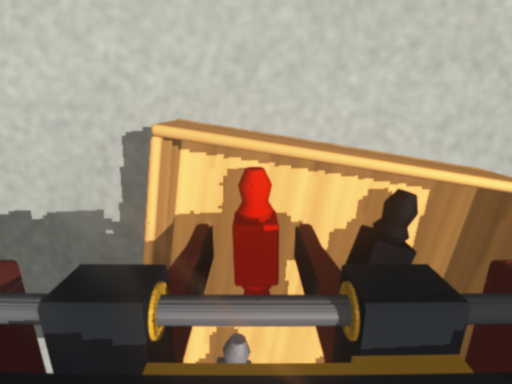

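```bash
python3 -m jog '[[[0,0,0],[0,0,0]],[[0,0,0],[0,0,0]],[[0,0,0],[0,0,0]],[[0,0,0],[0,0,0]],[[0,0,0],[0,0,0]],[[0,0,0],[0,0,0]]]' 1
python3 -m jog '[[[0,0,-1],[0,0,0]],[[0,0,-3],[0,0,0]],[[0,0,-5],[0,0,0]],[[0,0,-7],[0,0,0]],[[0,0,-8],[0,0,0]],[[0,0,-8],[0,0,0]]]'
python3 - <<'E'
from h import *
snap('wrist','w4.png')
T=eyes.get_calibration('top')
E
python3 to.py 441 37 110 93
```

```text
t: 5.05
ee_pos: [473.8, 273.2, 27.8]
orientation: [-0.079, 3.14, -0.001]
ft_force: [-0.3, 0.7, 2.2]
width: 24.3
t: 5.55
ee_pos: [475.0, 274.0, 110.3]
orientation: [-0.079, 3.136, 0.002]
ft_force: [0.2, -0.1, -0.1]
width: 23.4
t 5.6 pos [474.31 273.59 108.91] shift cm [  4.51 -23.46  -0.13] turn deg [ 0.03  0.19 -0.12] w 23.815752399343964 f [ 0.15  0.29 -1.31]
```

View pics/w4.png

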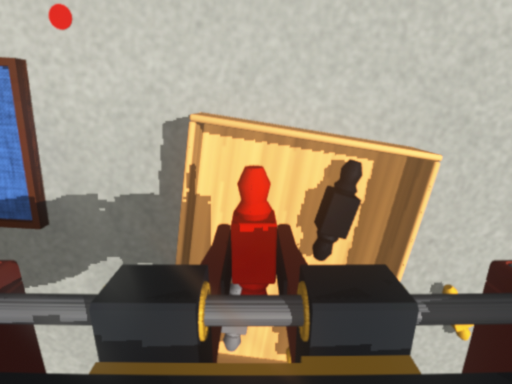

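```bash
python3 -m jog '[[[0.8,-3.5,0],[0,0,0]],[[1.5,-7,0],[0,0,0]],[[2.2,-10.5,0],[0,0,0]],[[3,-14,0],[0,0,1]],[[3.8,-18,0],[0,0,2]],[[4.5,-21.5,0],[0,0,2]],[[4.5,-23.4,0],[0,0,2]],[[4.5,-23.4,0],[0,0,2]]]'
python3 - <<'E'
from h import *
snap('wrist','w5.png');snap('top','t2.png')
E
python3 to.py 441 37 38 91.2
```

```text
t: 6.27
ee_pos: [439.8, 34.8, 107.7]
orientation: [-0.018, 3.141, 0.0]
ft_force: [0.3, 0.2, -1.1]
width: 23.6
t 6.3667 pos [440.72  37.25 107.99] shift cm [-0.01 -0.03  7.  ] turn deg [ 0.04  0.12 -0.46] w 23.83567540025554 f [-1.3   0.54 -0.69]
```

View pics/w5.png

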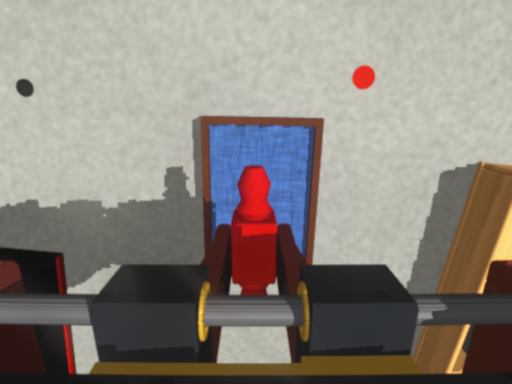

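```bash
python3 -m jog '[[[0,0.2,2],[0,0,0]],[[0,0.2,4],[0,0,0]],[[0,0.2,5.5],[0,0,0]],[[0,0.2,6.5],[0,0,0]],[[0,0.2,7],[0,0,0]],[[0,0.2,7],[0,0,0]]]'
python3 -m jog '[[[0,0,0],[0,0,0]],[[0,0,0],[0,0,0]]]'
python3 to.py 441 39 28.5 91.2
```

```text
t: 6.87
ee_pos: [440.3, 40.1, 36.9]
orientation: [0.022, -3.141, -0.001]
ft_force: [0.2, -0.2, 0.5]
width: 24.5
t: 7.03
ee_pos: [440.6, 40.5, 37.3]
orientation: [-0.023, 3.141, 0.001]
ft_force: [-0.0, -0.0, -1.1]
width: 23.9
t 7.0333 pos [440.62  40.46  37.35] shift cm [-0.03 -0.15  0.88] turn deg [ 0.04  0.03 -0.36] w 23.922868719634533 f [-0.04 -0.03 -1.09]
```

```bash
python3 -m jog '[[[0,0,0.4],[0,0,0]],[[0,0,0.7],[0,0,0]],[[0,0,0.9],[0,0,0]],[[0,0,0.9],[0,0,0]]]'
python3 -m jog '[[[0,0,0],[0,0,0]],[[0,0,0.05],[0,0,0]]]'
python3 - <<'E'
from h import *
snap('wrist','w6.png')
E
```

```text
t: 7.37
ee_pos: [441.0, 40.5, 28.6]
orientation: [-0.023, 3.14, 0.001]
ft_force: [-1.3, 0.4, 3.6]
width: 23.6
t: 7.53
ee_pos: [441.2, 40.4, 28.6]
orientation: [-0.022, 3.14, 0.001]
ft_force: [-1.9, 0.0, 20.9]
width: 23.2
```

View pics/w6.png

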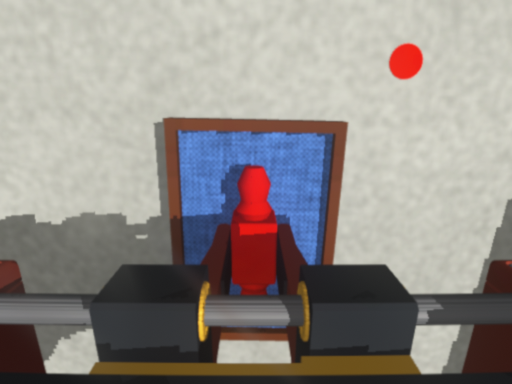

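```bash
python3 -m jog '[[[0,0,-0.05],[0,0,0]],[[0,0,-0.05],[0,0,0]]]'
python3 -m jog '[[[0,0,0],[0,0,0]],[[0,0,0],[0,0,0]],[[0,0,0],[0,0,0]],[[0,0,0],[0,0,0]],[[0,0,0],[0,0,0]],[[0,0,0],[0,0,0]]]' 0.2
python3 -m jog '[[[0,0,-1],[0,0,0]],[[0,0,-3],[0,0,0]],[[0,0,-6],[0,0,0]],[[0,0,-10],[0,0,0]],[[0,0,-14],[0,0,0]],[[0,0,-18],[0,0,0]],[[0,0,-22],[0,0,0]],[[0,0,-22],[0,0,0]]]'
python3 - <<'E'
from h import *
snap('wrist','w7.png')
T=eyes.get_calibration('top'); snap('top','t3.png')
E
python3 to.py 475 -120 250 45
```

```text
t: 7.75
ee_pos: [441.3, 40.4, 29.2]
orientation: [-0.022, 3.139, 0.001]
ft_force: [0.4, 0.1, -1.5]
width: 23.6
t: 8.25
ee_pos: [441.3, 40.4, 29.2]
orientation: [-0.022, 3.139, 0.001]
ft_force: [0.1, 0.2, -0.5]
width: 35.1
t: 8.92
ee_pos: [444.5, 40.4, 256.9]
orientation: [-0.022, 3.126, 0.003]
ft_force: [1.7, -0.7, 0.6]
width: 35.1
t 9.0167 pos [441.52  40.22 251.23] shift cm [ -3.12 -16.07   0.13] turn deg [ 0.22  0.35 45.82] w 35.04072538685897 f [-0.43 -0.17  0.16]
```

View pics/w7.png

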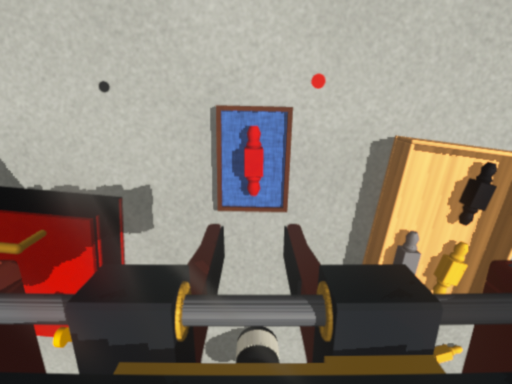

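```bash
python3 -m jog '[[[-3,-16,0],[0,0,46]],[[-3,-16,0],[0,0,46]],[[-3,-16,0],[0,0,46]],[[-3,-16,0],[0,0,46]],[[-3,-16,0],[0,0,46]],[[-3,-16,0],[0,0,46]],[[-3,-16,0],[0,0,46]],[[-3,-16,0],[0,0,46]]]' -0.1
python3 to.py 500 -245 260 -4.6
```

```text
t: 9.68
ee_pos: [472.4, -119.4, 249.3]
orientation: [1.21, 2.897, 0.005]
ft_force: [0.7, -0.5, -0.2]
width: 48.8
t 9.6833 pos [ 472.39 -119.38  249.26] shift cm [-10.88  -6.86  -1.1 ] turn deg [ 0.21 -0.07 49.26] w 48.763282474697064 f [ 0.75 -0.47 -0.23]
```

```bash
python3 -m jog '[[[-10.9,-6.9,-1.1],[0,0,49.2]],[[-10.9,-6.9,-1.1],[0,0,49.2]],[[-10.9,-6.9,-1.1],[0,0,49.2]],[[-10.9,-6.9,-1.1],[0,0,49.2]],[[-10.9,-6.9,-1.1],[0,0,49.2]],[[-10.9,-6.9,-1.1],[0,0,49.2]],[[-10.9,-6.9,-1.1],[0,0,49.2]],[[-10.9,-6.9,-1.1],[0,0,49.2]]]'
python3 - <<'E'
from h import *
o=ctrl.get_obs();k=eyes.get_calibration('wrist');np.savez('w8.npz',**{a:np.array(b) for a,b in k.items()});snap('wrist','w8.png')
print(o['ee_pos'],o['qpos'])
for q in ('lid_handle','mark_tip'):
  for d in spotter.spot_in('wrist',q): print(q,d)
E
```

```text
t: 10.35
ee_pos: [499.2, -245.0, 258.5]
orientation: [-2.308, -2.128, -0.004]
ft_force: [0.2, -0.0, 0.1]
width: 48.5
[ 499.1530093  -244.97506484  258.50448976] [-0.47945034  0.30273776  1.76795512  0.00391828  1.07233705 -0.40016171]
lid_handle {'point': [576.2, -234.6, 89.2], 'confidence': 0.84}
mark_tip {'point': [596.1, -143.7, 157.4], 'confidence': 0.73}
```

View pics/w8.png

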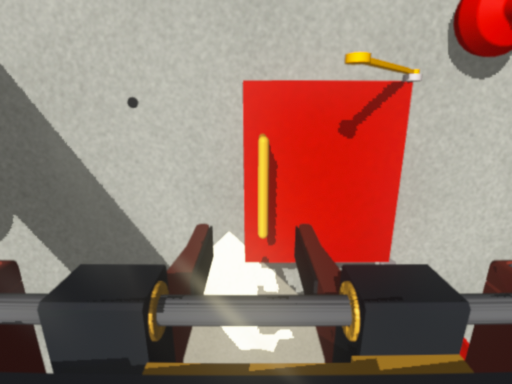

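```bash
sed -e "s/^r=least/Wk={a:b for a,b in np.load('w8.npz').items()}\nL+=[((-150,45,44),Wk,np.array([264,135.5])),((-150,-45,44),Wk,np.array([263,238])),((-170,100,4),Wk,np.array([243.5,80.5])),((0,100,4),Wk,np.array([412,81]))]\nM+=[(109,Wk,np.array([357,58]))]\nr=least/" fit.py > fit2.py; python3 fit2.py | head -30
python3 - <<'E'
from h import *
k={a:b for a,b in np.load('w8.npz').items()}
print(onz(k,264,136,128),onz(k,263,238,128))
E
```

```text
[ 658.35 -256.17   -0.08    0.79] 
 [[-0.   -1.02]
 [-0.13  0.12]
 [-0.07 -0.11]
 [ 0.14  0.57]
 [ 1.05  0.24]
 [-2.07 -0.13]
 [-0.75  0.36]
 [ 0.56 -0.11]
 [ 0.61  0.55]
 [ 0.05  0.61]
 [-1.37  0.82]
 [-0.76  5.64]
 [-0.41 -5.25]
 [-1.36  0.16]
 [ 1.2   0.11]
 [-0.75 -0.56]
 [-0.47 -0.37]
 [ 0.16  1.01]
 [ 0.54  1.31]
 [ 0.21  0.09]]
handle [ 508.82 -244.26  128.  ] cov sd [0.44 0.53 0.   0.01]
0 [ 508.82 -244.26  128.  ]
0.2 [ 520.52 -245.19  156.92]
0.4 [ 537.71 -246.56  182.94]
0.7949936028450163 [ 584.95 -250.32  221.89]
red ends [516.69 276.29  17.  ] [430.65 271.38  17.  ] [473.67 273.84  17.  ] 3.262189604387445
block [474.29 272.01  29.  ]
rest [508.84  87.35  12.  ]
rest [510.95 -10.72  12.  ]
[ 513.4086297  -194.86059606  128.        ] [ 505.25063135 -294.80448888  128.        ]
```

```bash
python3 to.py 509 -244.5 128 -4.5
```

```text
t 10.5 pos [ 499.53 -245.02  259.24] shift cm [ 0.08  0.92 13.13] turn deg [ 0.07 -0.18  0.23] w 48.35899639128989 f [ 0.27 -0.21  0.83]
```

```bash
python3 -m jog '[[[0,0.9,3],[0,0,0]],[[0,0.9,6],[0,0,0]],[[0,0.9,8.5],[0,0,0]],[[0,0.9,10.5],[0,0,0]],[[0,0.9,12],[0,0,0]],[[0,0.9,13.1],[0,0,0]],[[0,0.9,13.1],[0,0,0]],[[0,0.9,13.1],[0,0,0]]]'
python3 - <<'E'
from h import *
snap('wrist','w9.png')
E
python3 to.py 509 -244.5 128 -4.5
```

```text
t: 11.17
ee_pos: [508.6, -245.1, 128.0]
orientation: [-2.299, -2.138, -0.004]
ft_force: [0.1, -0.7, 0.1]
width: 48.4
t 11.2167 pos [ 509.1  -245.42  128.77] shift cm [ 0.09 -0.02  0.08] turn deg [ 0.11 -0.17  0.3 ] w 48.14592576022896 f [-0.61 -0.69  0.11]
```

View pics/w9.png

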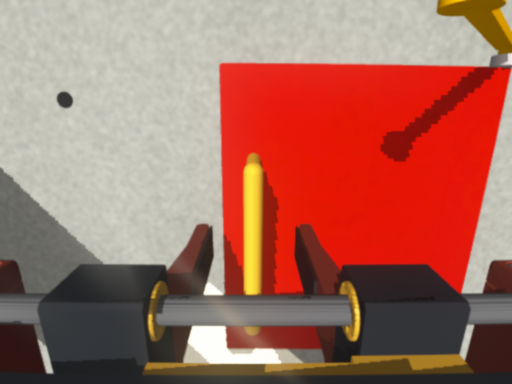

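```bash
python3 -m jog '[[[0,0,0],[0,0,0]],[[0,0,0],[0,0,0]],[[0,0,0],[0,0,0]],[[0,0,0],[0,0,0]],[[0,0,0],[0,0,0]],[[0,0,0],[0,0,0]]]' 1
python3 -m jog '[[[0,0.25,-0.75],[2.9,0,0]],[[0,0.51,-1.48],[5.7,0,0]],[[0,0.85,-2.2],[8.6,0,0]],[[0,1.17,-2.89],[11.5,0,0]],[[0,1.55,-3.55],[14.3,0,0]],[[0,1.97,-4.24],[17.2,0,0]],[[0,1.97,-4.24],[17.2,0,0]],[[0,1.97,-4.24],[17.2,0,0]]]'
python3 - <<'E'
from h import *
snap('wrist','w10.png');print(ctrl.get_obs())
E
```

```text
t: 11.72
ee_pos: [509.1, -245.4, 129.0]
orientation: [-2.301, -2.138, -0.005]
ft_force: [-4.7, 0.3, 1.8]
width: 12.1
t: 12.38
ee_pos: [527.4, -246.5, 170.6]
orientation: [-2.126, -1.977, 0.297]
ft_force: [-4.2, 1.1, -0.7]
width: 9.5
{'t': 12.4333, 'qpos': array([-0.41036444,  0.57494499,  1.59272128, -0.09966312,  1.26183675,
       -0.29360477]), 'qvel': array([-0.00103811, -0.00308354,  0.00791406,  0.00512723, -0.015864  ,
       -0.00099077]), 'joint_torque': array([ 8.09868760e-01, -6.15817451e+01, -2.72584766e+01, -1.74704022e-01,
        3.84025136e-01, -4.89842263e-02]), 'ee_pos': array([ 527.30416738, -246.50855572,  170.49375876]), 'orientation': array([-2.12639874, -1.97724153,  0.29610247]), 'ft_force': array([-4.122525  ,  0.66872958, -2.67963264]), 'moment': array([ 0.05085788,  0.25150009, -0.02149152]), 'width': 9.228914862857904}
```

View pics/w10.png

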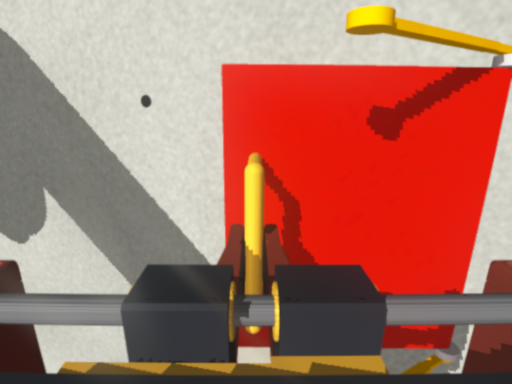

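```bash
python3 -m jog '[[[0,0.25,-0.75],[2.9,0,0]],[[0,0.51,-1.48],[5.7,0,0]],[[0,0.85,-2.2],[8.6,0,0]],[[0,1.17,-2.89],[11.5,0,0]],[[0,1.55,-3.55],[14.3,0,0]],[[0,1.97,-4.24],[17.2,0,0]],[[0,1.97,-4.24],[17.2,0,0]],[[0,1.97,-4.24],[17.2,0,0]]]'
cat > ang.py <<'E'
from h import *
o=ctrl.get_obs();R=Ro.from_rotvec(o['orientation']).as_matrix()
p=o['ee_pos'];H=np.array([658,-256.3]);c,s=np.cos(-.081),np.sin(-.081)
dx=(p[:2]-H)@[c,s]; dz=p[2]-84
print('t',o['t'],'d from tilt',np.arctan2(-R[2,1],np.hypot(*R[:2,1])),'d from pos',np.arctan2(dz,-dx)-np.arctan2(44,150),'rad',np.hypot(dx,dz),np.hypot(44,150),'f',o['ft_force'],'w',o['width'],o['qpos'])
E
python3 ang.py
python3 - <<'E'
from h import *
snap('scene','s2.png');snap('wrist','w11.png')
E
```

```text
t: 13.1
ee_pos: [557.6, -248.8, 204.4]
orientation: [-1.933, -1.799, 0.557]
ft_force: [-5.7, 0.5, -0.4]
width: 9.0
t 13.1 d from tilt 0.6047454748829492 d from pos 0.5889875621117412 rad 156.9914126420514 156.32018423735306 f [-5.66008365  0.52836478 -0.44798423] w 9.027352255189646 [-0.3633164   0.72325323  1.32274038 -0.16093888  1.67997148 -0.26075727]
```

View pics/s2.png

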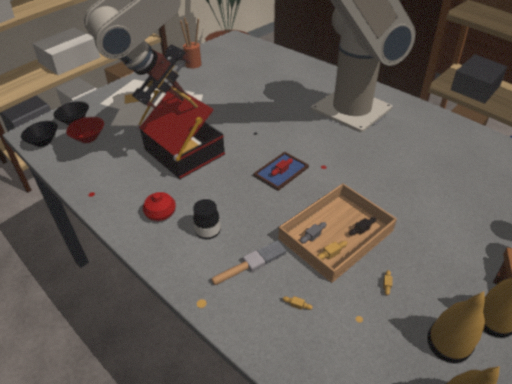

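```bash
python3 -m jog '[[[0,0.25,-0.75],[2.9,0,0]],[[0,0.51,-1.48],[5.7,0,0]],[[0,0.8,-2.1],[8,0,0]],[[0,1.0,-2.5],[9.8,0,0]],[[0,1.1,-2.75],[10.9,0,0]],[[0,1.1,-2.75],[10.9,0,0]],[[0,1.1,-2.75],[10.9,0,0]],[[0,1.1,-2.75],[10.9,0,0]]]'
python3 ang.py
python3 - <<'E'
from h import *
s=snap('scene','s3.png');w=snap('wrist','w12.png');t=snap('top','t4.png')
cv2.imwrite('pics/s3z.png',cv2.resize(s[60:190,80:240],None,fx=4.5,fy=4.5,interpolation=cv2.INTER_CUBIC))
E
python3 ang.py
```

```text
t: 13.87
ee_pos: [580.8, -250.7, 220.5]
orientation: [-1.804, -1.679, 0.701]
ft_force: [-6.6, 1.1, 2.4]
width: 9.4
t 13.8667 d from tilt 0.7957182494628545 d from pos 0.7696933627885606 rad 156.95223656134198 156.32018423735306 f [-6.59339782  1.08397379  2.39540977] w 9.385149496617913 [-0.34102153  0.83789021  1.14446716 -0.19926361  1.93093524 -0.2636526 ]
t 14.0167 d from tilt 0.7953205098262103 d from pos 0.7697711606216374 rad 156.96930827413985 156.32018423735306 f [-6.46054102  0.51548551  0.67744524] w 9.192094514063742 [-0.3410425   0.83766801  1.14466409 -0.19913289  1.93058182 -0.2636507 ]
```

View pics/s3z.png

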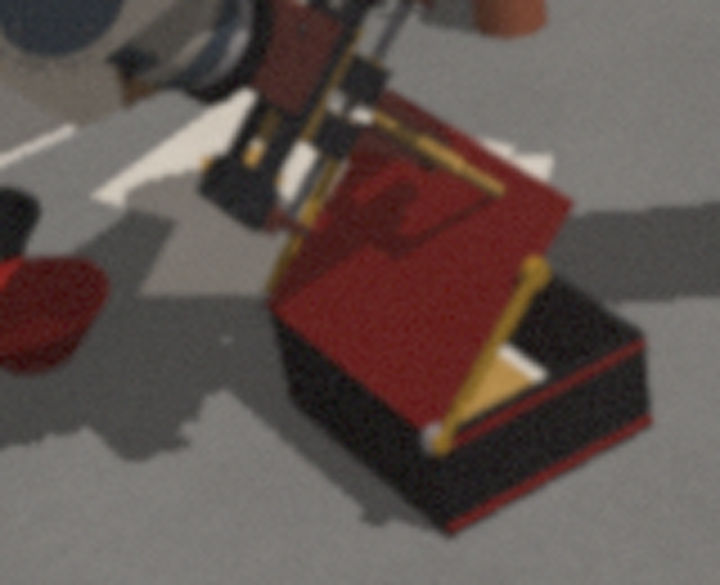

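View pics/w12.png

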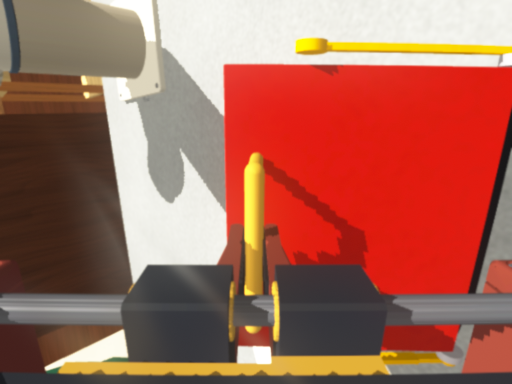

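View pics/t4.png

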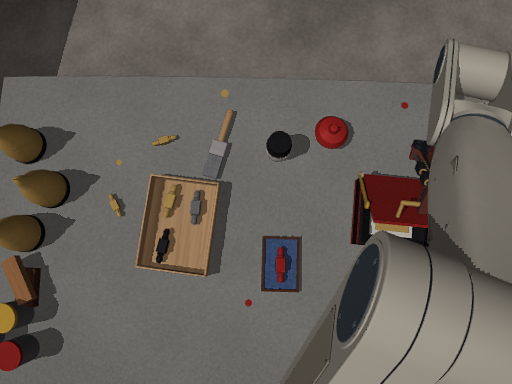

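```bash
cat > f3.py <<'E'
from h import *
from scipy.optimize import least_squares
np.set_printoptions(precision=2,suppress=True)
S=eyes.get_calibration('scene');Wk=eyes.get_calibration('wrist')
p=(658,-256.3,-.08)
def W(d,P):
    x=np.cos(d)*P[0]+np.sin(d)*P[2]; z=-np.sin(d)*P[0]+np.cos(d)*P[2]
    c,s=np.cos(p[2]),np.sin(p[2]); return np.array([p[0]+c*x-s*P[1],p[1]+s*x+c*P[1],84+z])
fs=lambda u,v:np.array([80+(u+.5)/4.5-.5,60+(v+.5)/4.5-.5])
A=np.array
cand={'lid S':([(-170,100,4)],S,[fs(573,205)]),'mark S':([(-120,109,0)],S,[fs(537,268)]),'lid W':([(-170,100,4)],Wk,[A([224,65])]),'bar W':([(-150,45,44)],Wk,[A([255,160])]),'mark W':([(-120,109,0)],Wk,[A([311,46])])}
for n,(P,c,uv) in cand.items():
    r=least_squares(lambda d:np.concatenate([proj(c,W(d[0],q))-u for q,u in zip(P,uv)]),[.75]); print(n,r.x,r.fun)
E
python3 f3.py
```

```text
lid S [0.73] [ 0.36 -0.58]
mark S [0.82] [-0.7   1.55]
lid W [0.72] [ 0.2  -0.22]
bar W [0.63] [-7.63  3.86]
mark W [0.8] [0.15 0.16]
```

```bash
python3 -m jog '[[[0,0.1,-0.25],[1,0,0]],[[0,0.17,-0.5],[2,0,0]],[[0,0.24,-0.74],[2.5,0,0]],[[0,0.24,-0.74],[2.5,0,0]],[[0,0.24,-0.74],[2.5,0,0]],[[0,0.24,-0.74],[2.5,0,0]]]'
python3 ang.py
python3 - <<'E'
from h import *
s=snap('scene','s4.png');w=snap('wrist','w13.png')
cv2.imwrite('pics/s4z.png',cv2.resize(s[60:190,80:240],None,fx=4.5,fy=4.5,interpolation=cv2.INTER_CUBIC))
cv2.imwrite('pics/w13z.png',cv2.resize(w[20:180,200:512],None,fx=2.5,fy=2.5,interpolation=cv2.INTER_CUBIC))
E
```

```text
t: 14.52
ee_pos: [586.9, -251.2, 223.9]
orientation: [-1.773, -1.65, 0.732]
ft_force: [-5.1, 2.2, 1.8]
width: 9.1
t 14.5167 d from tilt 0.8408610193139952 d from pos 0.8141250397448717 rad 156.97192947124833 156.32018423735306 f [-5.14471413  2.23845887  1.77406547] w 9.068882522482276 [-0.33653297  0.86710573  1.10051908 -0.20917803  1.98993671 -0.26723512]
```

View pics/s4z.png

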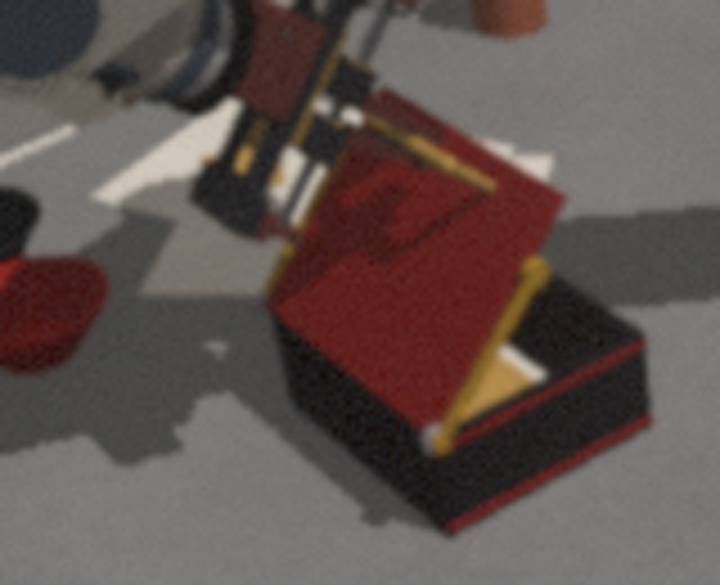

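View pics/w13z.png

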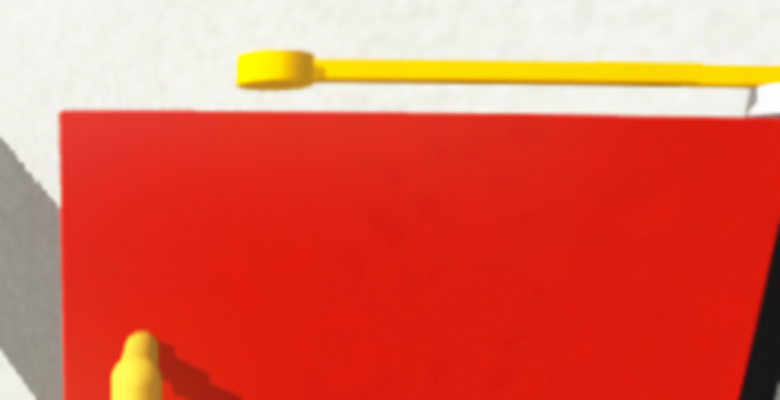

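```bash
sed -i 's/fs(573,205)/fs(567,200)/; s/A(\[224,65\])/A([224,64.8])/; s/A(\[311,46\])/A([310,48])/' f3.py; python3 f3.py
cat > f4.py <<'E'
from h import *
from scipy.optimize import least_squares
np.set_printoptions(precision=3,suppress=True)
# same method on w9 (lid shut): needs no pose knowledge; wrist-only fit of lid pose rel. tool (dy,dz,rot) from its corners, mark from disc
k=eyes.get_calibration('wrist');o=ctrl.get_obs();Rt=Ro.from_rotvec(o['orientation']).as_matrix();tt=np.array(o['ee_pos'])
# camera from tool
def fit(corners,bar,disc,guess):
    # lid in tool frame: lid x->tool y, lid y->tool x, lid z->-tool z
    def W(q,P,e=0):
        x=np.cos(e)*P[0]+np.sin(e)*P[2];z=-np.sin(e)*P[0]+np.cos(e)*P[2]
        v=Ro.from_rotvec([q[3],q[4],q[5]]).apply([P[1],x+150,-(z-44)])+q[:3]
        return Rt@v+tt
    def f(q):
        r=[proj(k,W(q,P))-u for P,u in corners+bar]+[proj(k,W(q,(-120,109,0),q[6]))-disc]
        return np.concatenate(r+[np.array(q[:6])/[5,5,5,.1,.1,.1]*.3])
    r=least_squares(f,[0]*6+[guess]);print(r.x,r.fun[:-6])
A=np.array
fit([((-170,100,4),A([224,64.8])),((0,100,4),A([512,67]))],[((-150,40,44),A([255,166]))],A([310,48]),0.)
E
python3 f4.py
```

```text
lid S [0.77] [ 0.19 -0.34]
mark S [0.82] [-0.7   1.55]
lid W [0.77] [ 0.16 -0.18]
bar W [0.67] [-7.61  3.67]
mark W [0.8] [-0.19 -0.15]
[ 10.152   0.526 -11.073  -0.031  -0.194   0.007   0.051] [ 0.28   0.005  0.019  0.066  0.022  0.092 -0.319 -0.168]
```

```bash
python3 -m jog '[[[0,0.06,-0.2],[0.7,0,0]],[[0,0.11,-0.36],[1.3,0,0]],[[0,0.11,-0.36],[1.3,0,0]],[[0,0.11,-0.36],[1.3,0,0]],[[0,0.11,-0.36],[1.3,0,0]],[[0,0.11,-0.36],[1.3,0,0]],[[0,0.11,-0.36],[1.3,0,0]],[[0,0.11,-0.36],[1.3,0,0]]]'
python3 ang.py
python3 - <<'E'
from h import *
s=snap('scene','s5.png');w=snap('wrist','w14.png')
cv2.imwrite('pics/s5z.png',cv2.resize(s[60:190,80:240],None,fx=4.5,fy=4.5,interpolation=cv2.INTER_CUBIC))
cv2.imwrite('pics/w14z.png',cv2.resize(w[20:180,200:512],None,fx=2.5,fy=2.5,interpolation=cv2.INTER_CUBIC))
E
```

```text
t: 15.28
ee_pos: [589.7, -251.4, 225.2]
orientation: [-1.756, -1.635, 0.748]
ft_force: [-5.6, 1.4, 0.3]
width: 9.0
t 15.2833 d from tilt 0.8650215227358458 d from pos 0.8341659380861607 rad 156.93581262184892 156.32018423735306 f [-5.61753273  1.41657721  0.30465516] w 9.024429291256489 [-0.33440947  0.88254068  1.0785262  -0.21466239  2.02018689 -0.26957369]
```

View pics/s5z.png

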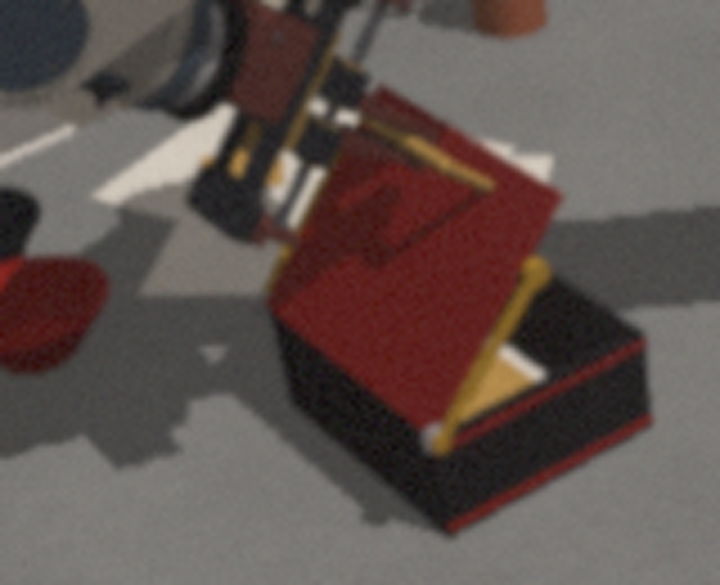

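View pics/w14z.png

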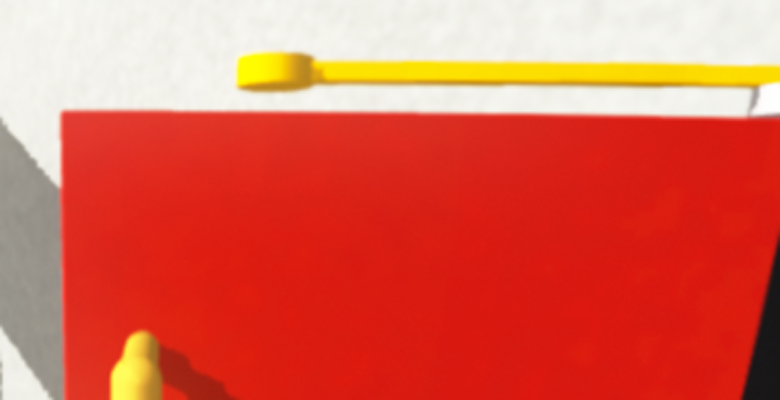

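```bash
sed -i 's/fs(567,200)/fs(563,196)/; s/A(\[224,64.8\])/A([224.3,64.6])/; s/A(\[310,48\])/A([309.5,48.5])/' f3.py; python3 f3.py; python3 - <<'E'
from h import *
a=cv2.imread('pics/t4.png');b=snap('top','t5.png');print(np.hypot(0,0))
cv2.imwrite('pics/t5z.png',cv2.resize(b[160:300,240:450],None,fx=3.5,fy=3.5,interpolation=cv2.INTER_CUBIC))
E
```

```text
lid S [0.8] [ 0.   -0.01]
mark S [0.82] [-0.7   1.55]
lid W [0.79] [ 0.09 -0.1 ]
bar W [0.67] [-7.66  3.07]
mark W [0.81] [0.18 0.12]
0.0
```

View pics/t5z.png

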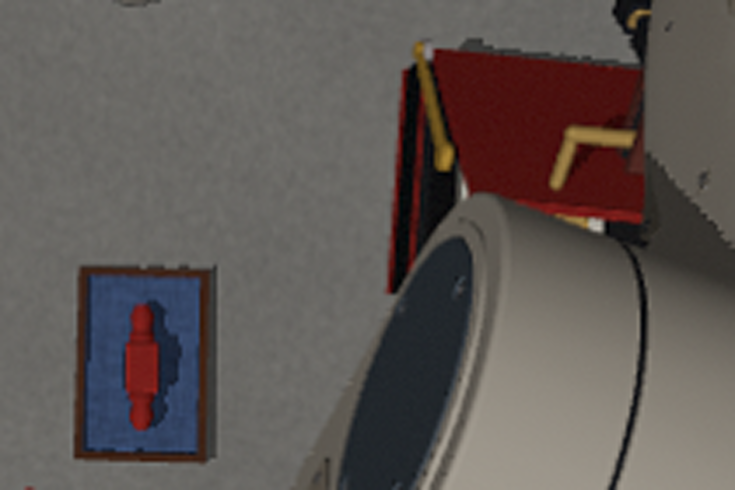

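```bash
python3 -m jog '[[[0,0,0],[0,0,0]],[[0,0,0],[0,0,0]],[[0,0,0],[0,0,0]],[[0,0,0],[0,0,0]],[[0,0,0],[0,0,0]],[[0,0,0],[0,0,0]]]'; python3 ang.py; python3 -c "
from h import *
print(ctrl.close_job())"
```

```text
t: 15.93
ee_pos: [589.2, -251.4, 225.0]
orientation: [-1.755, -1.633, 0.749]
ft_force: [-5.6, 0.4, -0.3]
width: 9.2
t 15.9333 d from tilt 0.8664260270792268 d from pos 0.8304406009686257 rad 156.95045342327387 156.32018423735306 f [-5.64705068  0.40117166 -0.2931848 ] w 9.207612815685215 [-0.33462962  0.88271865  1.07948902 -0.2146787   2.02049946 -0.26968698]
the job is handed in; nothing more can be done
None
```

I took the red baluster out of the crate, laid it flat near the middle of the felt in the rest and let go of it. I then lifted the lid by its brass bar handle to the yellow mark, and handed the job in at about 16 s while still holding it. No verdict is reported.

**Baluster:** the last top picture shows it lying flat inside the rim.

**Other things:** pictures taken during the lift show the other three balusters still in the crate, with the jar, brush and pumpkin where they were. The later checks did not cover these again. The mark measured about 0.80 rad before the lift and 0.81 to 0.82 after it, which is within the measuring error.

**Lid angle:** my last checks disagreed somewhat:

| Source | Angle (rad) |
|---|---|
| Lid, from scene and wrist pictures | 0.79 to 0.80 |
| Mark, from scene and wrist pictures | 0.81 to 0.82 |
| Lid, from gripper position | 0.83 |
| Gripper tilt | 0.87 |

The tilt reads high, most likely because the bar turned slightly between the finger pads, so I trusted the pictures. By the pictures or the gripper position, the lid is within the 0.07 rad allowed. A fit to the bar alone in the wrist picture gave 0.67, but its fit error was large (about 8 pixels), so I discarded it.

The force was steady at about 5.6 N, and the fingers were closed on the bar at about 9 mm.

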